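Close the specimen carrier: tube stage and cap on bayonet locks

ROBOT

A 6-joint arm with a two-finger parallel gripper is mounted at the origin on a cart in front of the work surface, level with it; the furniture and walls round the work are solid. World frame = base frame: x ahead of the robot, y to its left, z up, the work surface at z = 0. Lengths are in m, angles in rad, forces in N, time in s.
With the tool pointing down it reaches from about 0.375 to 0.975 m from the base axis. Payload 3.8 kg.
Tool frame: the origin (TCP) lies midway between the tips of the shut fingers; the grasp point (between the pads) lies 19 mm behind it; z points along the fingers, y is the direction in which the jaws open and shut (so a half turn about z gives the same grasp; the last joint's range is limited). The gripper opens to 85 mm and grips with 20 to 120 N. Pads are 22 mm wide; open, the fingers measure 114 mm over their backs; the gripper's body (76 mm by 85 mm) begins 54 mm behind the grasp point. The pads swing forward as they close: fully open they stand 13 mm farther back than shut.
Start: joints at [1.203, 0.264, 1.604, -0, 1.274, -0.037], TCP at [0.219, 0.638, 0.231] pointing down, gripper open.
Joint ranges: [-2.63, 2.63], [-0.94, 2.18], [0.31, 2.57], [-1.31, 4.45], [0, 2.66], [-2.55, 2.55]. Speed limits (rad/s): [2.57, 2.57, 3.14, 3.14, 3.14, 3.14].

INTERFACE

Orientations are given as a rotation vector (axis times angle).
In Python, from workcell import bot gives the robot as it stands.
- The arm moves only by the tool drive_tool, never from a script. Its argument "deltas" is a list of rows, each an object with "hand": the opening, from 0 (shut) to 1 (fully open); "offset": the shift along the world's x, y, z in cm, a list of three; "angular": the turn, a rotation vector about the world's x, y, z in degrees, a list of three. A call has 1 to 8 rows; each row is the pose to reach, as a shift and turn from the pose commanded when the call began; what a row does not reach only later rows make up. A row lasts 1/8 s, in which the tool goes at most 62.5 mm and 10.7 degrees, less where a joint would pass 70% of its speed; a pose out of reach is approached as far as the arm can. A call with a gripper value outside its range is refused whole. The fingers move at their own pace and stop on an object; "force" is the grip in N (left out, the last holds). Time passes only in rows, so rows that repeat a pose let the fingers close. It gives the time, the measured TCP pose, the force and the opening at its end, in the units of the state.
- bot.read_state(): the state, without advancing time (a new reading comes with each control period).
- bot.read_camera(name): name is "scene" or "side" or "wrist"; returns a dict with "frame" (480x640x3 uint8, blue, green, red), "mtx" (3x3 intrinsics, pixels), "k1" (the pictures are not rectified: a ray, as slopes to the right and down, at radius r is drawn at 1 + k1 r^2 times it, then the intrinsics apply), "R" (3x3) and "t" (3): a world point X has camera coordinates R X + t. Camera axes: x right, y down, z forward; pixel columns grow to the right and rows downward; lengths in m; the calibration is good to about 2 mm. A picture is of the moment at which its call begins. There is no depth.
- bot.finish_job(): hands the job in, once; it reports no verdict.
The state is a dict: "time": time; "q": joint angles; "joint_vel": joint speeds; "joint_torque": joint torques, N m; "tool_pos": TCP position; "tcp_rot": TCP orientation; "wrist_force": force on the tool from outside, world axes, zero at the start; "torque": the same for the moment, N m; "width": opening from 0.0 (shut) to 1.0 (fully open).
Only numpy, scipy, OpenCV 4.12 (cv2) and the standard library are available. Lean on these libraries where they do the work, as an engineer would, in place of code of your own. Each camera call takes 0.05 s, during which the arm holds its last target. There are 200 camera calls.

TASK

Shut the specimen up in its carrier: set the tube stage down over the specimen onto the fixed base and turn it clockwise (seen from above) by a quarter turn until its lugs stop fully home under the claws of the base, then set the cap on the tube and lock it the same way. Leave the stack standing locked and let go of it, and do not disturb the specimen or the other things on the worktop.

Things in the scene. Friction and masses are not known exactly. Their poses are not given: they have to be found in the camera images.
- carrier_base: Round metal base of the specimen carrier, fixed to the worktop, 112 mm across; origin at the centre of its underside, z up, x through its two bayonet claws (claws on +x and -x). The tube stage ends up with its origin 14 mm above this one.
- base_seat (a point): Centre of the base's flat seat (52 mm radius), 14 mm above the base's origin. A round centring boss rises 10 mm from it (radius 22.5 mm, tapering over its upper half to 18.5 at the top); the specimen stands on the boss.
- base_claw (a point): Top of the base's +x claw, 12.5 mm above the seat; its twin is on -x. Rigid inverted-L claws, 24 mm wide, 33.5 to 48 mm out from the axis, 7.5 mm clear under the lip. From above, each is open on its anticlockwise side and stopped on its clockwise side.
- carrier_ring: Loose tube stage, 60 mm outer and 48 mm inner diameter, 50 mm high, about 0.45 kg; origin at the centre of its lower rim, z up. Two lugs at the lower rim on +x and -x (16 mm wide, 5 mm thick, out to 40 mm). +y and -y sides are clear to grip. It goes over the boss (1.5 mm play) with its x axis 45 to 135 degrees from the base's; locked, the x axes are in line, lever to either side.
- ring_lever (a point): Middle of the black sleeve (30 mm long, 11 mm square) on the end of the tube's rigid cranked lever, 87 mm out along the tube's +x, 6.5 mm above its origin; the 9 mm bar leaves the wall at 19 mm height and drops at 60 mm out; lever ends 102 mm out. Pushed sideways, clockwise seen from above, it turns the tube till its lugs meet the stops; 1 to 4 N, friction only.
- ring_top (a point): Centre of the tube's top face, 50 mm above its origin: the seat of the cap. It has the same boss (10 mm high, hollow) and, on the tube's +x and -x, the same two claws as the base (33.5 to 48 mm out, brackets from 42 mm, tops 62.5 mm above the tube's origin), open anticlockwise, stopped clockwise.
- carrier_cap: Loose cap, round metal lid 60 mm across, 24 mm high, about 0.22 kg, bar grip on top; origin at the centre of its lower rim, z up. Recess below (48 mm across, 12 mm deep) goes over the tube's boss. Lugs on +x and -x like the tube's. Goes on with its x axis 45 to 135 degrees from the tube's, origin 50 mm above the tube's; locked, the x axes are in line, lever to either side.
- cap_grip (a point): In the cap's upright black bar grip (44 mm along the cap's x, 18 mm along its y, from 24 to 50 mm above the cap's origin), 45 mm above the origin.
- cap_lever (a point): Middle of the same black sleeve on the cap's lever, of the same form as the tube's: 87 mm out along the cap's +x, 6.5 mm above the cap's origin; turned clockwise in the same way, 1 to 4 N.
- specimen: Round mounted specimen, 30 mm across, 15 mm high, standing on the boss of the base (underside 24 mm above the base's origin); origin at the centre of its underside. Stays there.
- tape: Roll of tape lying flat, 98 mm across, 25 mm high; a bystander
- sample_jar: Small sample jar with lid, 38 mm across, 48 mm high; a bystander
- fluid_bottle: Small bottle of lens fluid, 35 mm across, 98 mm high; a bystander
- objective_can: Round canister with an objective inside, 36 mm across, 56 mm high; a bystander
- loose_specimen: Another round mounted specimen, 30 mm across, 19 mm high, on the mouse mat; a bystander
- hex_block: Six-sided hardness reference block, 52 x 59 mm, 12 mm high; a bystander
- level: Round spirit level, 38 mm across, 10 mm high; a bystander
- air_blower: Rubber dust blower lying on its side, 43 x 115 mm, 46 mm high; a bystander
There are look-alikes about, which are no part of the job. Leave any orange look-alike of the specimen alone.

How it is judged:
On the way, in this order (a step that is already met when the one before it is completed fails the run):
1. the tube stage stands fully down and level on the base (z of carrier_ring in the frame of carrier_base between 0.01 and 0.017 m and horizontal distance between carrier_ring and carrier_base below 0.005 m and angle between carrier_ring's own z axis and vertical below 0.06 rad), for 0.1 s.
2. the tube stage is turned home under the claws of the base (all of step 1 and angle between the x axis of carrier_ring and the x axis of carrier_base, either way round below 0.12 rad), for 0.2 s.
3. the cap sits fully down on the locked tube stage (all of step 2 and z of carrier_cap in the frame of carrier_ring between 0.046 and 0.053 m and horizontal distance between carrier_cap and carrier_ring below 0.005 m and angle between carrier_cap's own z axis and vertical below 0.06 rad), for 0.1 s.
4. the cap is turned home under the claws of the tube stage (all of step 3 and angle between the x axis of carrier_cap and the x axis of carrier_ring, either way round below 0.12 rad), for 0.2 s.
At the end, for the whole second after the job is handed in: Tube on base and cap on tube: each fully down (14 and 50 mm above the part below, -4 to +3 mm), axes within 5 mm, upright within 0.06 rad, x axes in line either way round within 0.12 rad, at rest; the specimen within 8 mm of its start, upright within 0.1 rad (all of step 4 and linear speed of each of carrier_ring, carrier_cap below 0.02 m/s and distance of specimen from where it was at the start of the episode below 0.008 m and angle between specimen's own z axis and vertical below 0.1 rad); the robot touches nothing.
It fails at once if the specimen in the carrier is shifted by more than 10 mm or tipped (distance of specimen from where it was at the start of the episode above 0.01 m or angle between specimen's own z axis and vertical above 0.3 rad).
It fails at once if a bystander is shifted by more than 30 mm (distance of any of tape, sample_jar, fluid_bottle, objective_can, loose_specimen, hex_block, level, air_blower from where it was at the start of the episode above 0.03 m).
It also fails if it takes over 72 s, if anything falls off the work surface, if the arm or the gripper's body presses on something with over 40 N, if the wrist force passes 120 N, or if a joint passes its speed limit or range.

## Working session

There is one attempt and no reset: what is moved stays moved. The work goes in short steps, Python scripts to look and compute and a tool call to move; the robot and the scene stay as the last step left them, time stands still between calls to the robot, and variables do not carry over. Pictures are saved under pics/ and viewed, about 8 in all and at most 12, crops included, and the job is handed in when it is done.

Besides the shell and the picture viewer there is one more tool, called after ">>>" as a command line: name --argument value ..., lists and objects as JSON in quotes. drive_tool: Moves the arm, as the interface text tells. Its arguments: {"type":"object","properties":{"deltas":{"type":"array"},"force":{"type":"number"}},"required":["deltas"]}

```bash
mkdir -p pics; cat > h.py <<'E'
import numpy as np, cv2
from workcell import bot
def save(name,fn):
    c=bot.read_camera(name); cv2.imwrite('pics/'+fn+'.png',c['frame'])
    np.savez('pics/'+fn+'.npz',**{k:np.array(c[k]) for k in('frame','mtx','k1','R','t')}); return c
def load(fn): return dict(np.load('pics/'+fn+'.npz'))
def ray(c,px):
    px=np.atleast_2d(np.array(px,float)); k=float(c['k1'])
    u=cv2.undistortPoints(px.reshape(-1,1,2),np.array(c['mtx']),np.array([k,0,0,0.])).reshape(-1,2)
    d=np.c_[u,np.ones(len(u))]@np.array(c['R']); o=-np.array(c['R']).T@np.array(c['t']).ravel()
    return o,d
def onplane(c,px,z):
    o,d=ray(c,px); s=(z-o[2])/d[:,2]; return o+s[:,None]*d
def proj(c,X):
    X=np.atleast_2d(X); p=X@np.array(c['R']).T+np.array(c['t']).ravel(); u=p[:,:2]/p[:,2:]
    u=u*(1+float(c['k1'])*(u**2).sum(1))[:,None]; return u@np.array(c['mtx'])[:2,:2].T+np.array(c['mtx'])[:2,2]
E
python3 - <<'E'
from h import *
for n in('scene','side','wrist'):
    c=save(n,n+'0'); print(n,-np.array(c['R']).T@np.array(c['t']).ravel(),np.array(c['R'])[2],c['mtx'][0][0],c['k1'])
s=bot.read_state(); print({k:np.round(v,3) for k,v in s.items()})
E
```

```text
scene [ 0.22609415 -0.79396329  0.58993223] [ 0.38038485  0.68677264 -0.61939544] 462.06747991020535 -0.12229564941351997
side [ 0.18653348 -0.96776355  0.59680576] [ 0.36820006  0.76216011 -0.53248538] 508.1872248188611 0.03383568477821056
wrist [0.13950731 0.66528377 0.37217053] [ 0.30883047 -0.10795416 -0.94497071] 408.01452754282036 -0.032005420455721474
{'time': np.float64(0.15), 'q': array([ 1.203,  0.265,  1.605, -0.   ,  1.274, -0.037]), 'joint_vel': array([ 0.   , -0.003, -0.004,  0.001,  0.   ,  0.001]), 'joint_torque': array([ 1.0000e-03, -5.1591e+01, -3.6796e+01,  0.0000e+00,  8.0000e-03,
        0.0000e+00]), 'tool_pos': array([0.219, 0.638, 0.23 ]), 'tcp_rot': array([-5.170e-01, -3.098e+00,  3.000e-03]), 'wrist_force': array([ 0.173, -0.231, -0.32 ]), 'torque': array([0.026, 0.03 , 0.048]), 'width': np.float64(1.0)}
```

View pics/scene0.png

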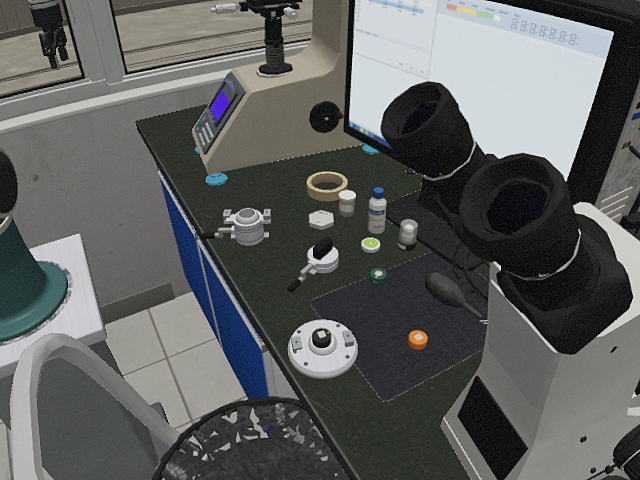

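View pics/side0.png

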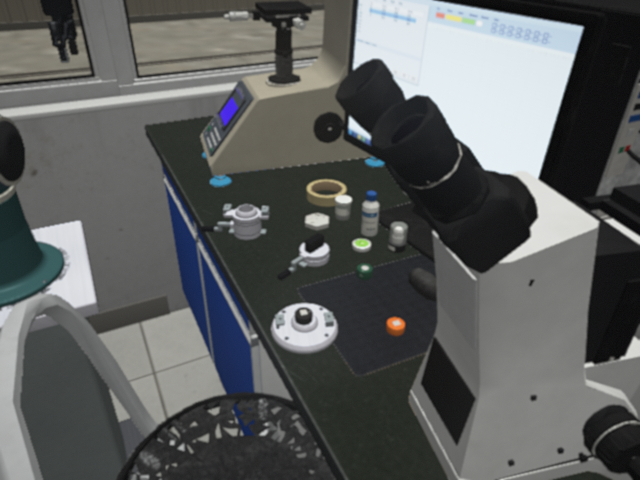

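The scene view shows the base at (322,347) with the specimen on it, the tube at (246,226) with its lever to the left (210,234), and the cap at (322,258) with its lever to the lower left (295,285). The bystanders stand to the right of these. The side view agrees.

```bash
python3 - <<'E'
from h import *
c=load('scene0'); d=load('side0')
def both(n,p,q,z):
    print(n,z,onplane(c,[p],z)[0][:2].round(3),onplane(d,[q],z)[0][:2].round(3))
both('base rim ctr',(322,350),(305,329),.014)
both('spec top',(321,335),(304,313),.039)
both('tube top',(246,214),(247,208),.06)
both('tube lev',(209,235),(210,228),.0065)
both('cap grip top',(323,246),(316,240),.05)
both('cap lev',(294,286),(286,274),.0065)
both('bottle top',(378,190),(372,194),.098)
both('can',(408,225),(399,226),.056)
both('level',(371,243),(362,244),.01)
both('hex',(321,219),(317,221),.012)
both('loose',(378,274),(365,269),.019)
both('tape',(327,183),(327,188),.025)
both('jar',(347,197),(343,200),.048)
both('base claws +',(297,341),(282,322),.026)
both('base claws -',(349,339),(329,320),.026)
E
```

```text
base rim ctr 0.014 [ 0.45  -0.398] [ 0.452 -0.399]
spec top 0.039 [ 0.453 -0.39 ] [ 0.455 -0.389]
tube top 0.06 [ 0.471 -0.059] [ 0.476 -0.052]
tube lev 0.0065 [ 0.398 -0.015] [ 0.401 -0.012]
cap grip top 0.05 [ 0.558 -0.216] [ 0.562 -0.214]
cap lev 0.0065 [ 0.482 -0.242] [ 0.486 -0.238]
bottle top 0.098 [ 0.712 -0.17 ] [ 0.713 -0.171]
can 0.056 [ 0.729 -0.251] [ 0.734 -0.247]
level 0.01 [ 0.67  -0.214] [ 0.67  -0.214]
hex 0.012 [ 0.624 -0.093] [ 0.624 -0.093]
loose 0.019 [ 0.623 -0.304] [ 0.623 -0.303]
tape 0.025 [0.7   0.009] [0.707 0.019]
jar 0.048 [ 0.688 -0.095] [ 0.691 -0.088]
base claws + 0.026 [ 0.42  -0.372] [ 0.419 -0.38 ]
base claws - 0.026 [ 0.492 -0.409] [ 0.491 -0.409]
```

View pics/wrist0.png

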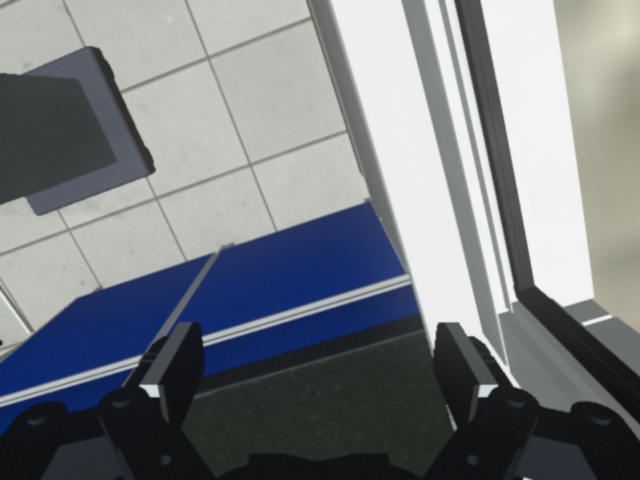

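```bash
python3 - <<'E'
from h import *
c=load('scene0'); d=load('side0')
def tri(n,p,q):
    o1,a=ray(c,[p]);o2,b=ray(d,[q]);a=a[0];b=b[0]
    s=np.linalg.lstsq(np.c_[a,-b],o2-o1,rcond=None)[0]
    print(n,(o1+s[0]*a).round(3),(o2+s[1]*b).round(3))
tri('eyeL',(388,116),(341,95)); tri('eyeR',(466,205),(382,148)); tri('bottlecap',(378,190),(372,194))
tri('tester display top',(243,72),(246,82))
tri('tester knob',(325,117),(328,127)); tri('monitor corner',(346,116),(349,130))
print(onplane(c,[(217,183),(205,170),(340,162)],0).round(3))
E
```

```text
eyeL [ 0.431 -0.537  0.451] [ 0.426 -0.537  0.446]
eyeR [ 0.414 -0.64   0.436] [ 0.41  -0.639  0.433]
bottlecap [ 0.718 -0.163  0.092] [ 0.718 -0.163  0.093]
tester display top [0.541 0.061 0.302] [0.53  0.062 0.293]
tester knob [0.735 0.077 0.157] [0.735 0.077 0.157]
monitor corner [0.831 0.135 0.117] [0.829 0.136 0.115]
[[0.488 0.188 0.   ]
 [0.484 0.267 0.   ]
 [0.805 0.119 0.   ]]
```

>>> drive_tool --deltas '[{"hand": 1, "offset": [2, -6, 2], "angular": [0, 0, -10]}, {"hand": 1, "offset": [4, -12, 4], "angular": [0, 0, -20]}, {"hand": 1, "offset": [6, -18, 5], "angular": [0, 0, -30]}, {"hand": 1, "offset": [8, -24, 5], "angular": [0, 0, -40]}, {"hand": 1, "offset": [11, -30, 5], "angular": [0, 0, -50]}, {"hand": 1, "offset": [13, -35, 5], "angular": [0, 0, -60]}, {"hand": 1, "offset": [15, -40, 5], "angular": [0, 0, -70]}, {"hand": 1, "offset": [17, -45, 5], "angular": [0, 0, -80]}]'

```text
time: 1.15
tool_pos: [0.3894, 0.1864, 0.2812]
tcp_rot: [2.394, 2.034, 0.001]
wrist_force: [0.4, -0.4, 0.3]
width: 0.998
```

>>> drive_tool --deltas '[{"hand": 1, "offset": [1, -5, 0], "angular": [0, 0, -10]}, {"hand": 1, "offset": [2, -10, 0], "angular": [0, 0, -20]}, {"hand": 1, "offset": [3, -15, 0], "angular": [0, 0, -30]}, {"hand": 1, "offset": [5, -20, 0], "angular": [0, 0, -40]}, {"hand": 1, "offset": [7, -23, 0], "angular": [0, 0, -50]}, {"hand": 1, "offset": [8, -24.5, -2], "angular": [0, 0, -60]}, {"hand": 1, "offset": [8, -24.5, -4], "angular": [0, 0, -70]}, {"hand": 1, "offset": [8, -24.5, -5], "angular": [0, 0, -80]}]'

```text
time: 2.15
tool_pos: [0.4683, -0.0569, 0.2295]
tcp_rot: [-3.141, -0.018, 0.004]
wrist_force: [0.1, 0.7, 0.3]
width: 1.0
```

>>> drive_tool --deltas '[{"hand": 1, "offset": [0, 0, 0], "angular": [0, 0, -10]}, {"hand": 1, "offset": [0, 0, 0], "angular": [0, 0, -20]}, {"hand": 1, "offset": [0, 0, 0], "angular": [0, 0, -31]}, {"hand": 1, "offset": [0, 0, 0], "angular": [0, 0, -31]}]'

```text
time: 2.65
tool_pos: [0.469, -0.0566, 0.231]
tcp_rot: [3.036, -0.809, -0.001]
wrist_force: [-0.5, -0.4, -0.3]
width: 0.999
```

```bash
python3 - <<'E'
from h import *
c=save('wrist','w1'); print(-np.array(c['R']).T@np.array(c['t']).ravel(),np.array(c['R'])[2]); s=bot.read_state(); print(s['q'].round(2),s['tool_pos'])
E
```

```text
[ 0.54279789 -0.09891348  0.37305321] [-0.28498907  0.16342794 -0.94449592]
[-0.17 -0.13  2.02  0.    1.25  1.92] [ 0.46902742 -0.05656922  0.2310474 ]
```

View pics/w1.png

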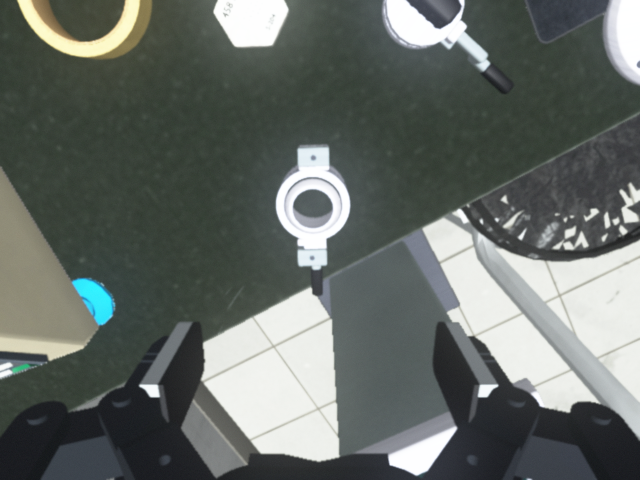

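The wrist view shows the tube at (313,203), with claws at (313,156) and (312,257) and the lever sleeve at about (317,280). The cap is at top right, with its lever sleeve at (497,78). Now I'll measure the details.

```bash
python3 - <<'E'
from h import *
c=load('w1')
a,b=onplane(c,[(313,157),(312.5,258)],.0625)
print('claws',a,b,np.linalg.norm(a-b),np.degrees(np.arctan2(*(b-a)[[1,0]])),(a+b)/2)
# tube top boundary: bright
hsv=cv2.cvtColor(c['frame'],cv2.COLOR_BGR2HSV); m=((hsv[...,2]>120)&(hsv[...,1]<60)).astype(np.uint8)
m[:, :260]=0; m[:,365:]=0; m[:130]=0; m[300:]=0
# dark hole inside boss (hollow): 
ys,xs=np.nonzero(m); print(xs.min(),xs.max(),ys.min(),ys.max())
for y in range(165,240,6):
    r=np.nonzero(m[y])[0]; print(y,r.min(),r.max(),end=' | ')
l=onplane(c,[(317,281)],.0065)[0]; print('\nlever',l, l-(a+b)/2)
g,=onplane(c,[(433,8)],.05); L,=onplane(c,[(497,78)],.0065); print('cap grip,lever',g,L,np.degrees(np.arctan2(*(L-g)[[1,0]])),np.linalg.norm((L-g)[:2]))
print('tcp proj',proj(c,[.469,-.0566,.06]))
E
```

```text
claws [ 0.50912725 -0.07498944  0.0625    ] [ 0.43864624 -0.03367161  0.0625    ] 0.08169906013592192 149.62004360530875 [ 0.47388675 -0.05433053  0.0625    ]
275 362 145 299
165 296 330 | 171 289 337 | 177 285 341 | 183 282 344 | 189 279 347 | 195 276 349 | 201 275 350 | 207 275 350 | 213 276 349 | 219 278 347 | 225 282 343 | 231 287 338 | 237 296 330 | 
lever [ 0.39659803 -0.01353206  0.0065    ] [-0.07728872  0.04079847 -0.056     ]
cap grip,lever [ 0.55623848 -0.20016647  0.05      ] [ 0.48339513 -0.23866579  0.0065    ] -152.14255452867926 0.08239144962714347
tcp proj [[318.3423635  212.56031436]]
```

```bash
python3 - <<'E'
from h import *
c=load('w1'); print(onplane(c,[(312.5,203.5),(275,204),(350,204),(312.5,243)],.05))
E
```

```text
[[ 0.47560949 -0.05492051  0.05      ]
 [ 0.49043798 -0.02826645  0.05      ]
 [ 0.46007701 -0.0811582   0.05      ]
 [ 0.44616154 -0.03783792  0.05      ]]
```

>>> drive_tool --deltas '[{"hand": 1, "offset": [0.5, 0.2, -5], "angular": [0, 0, 1]}, {"hand": 1, "offset": [0.5, 0.2, -10], "angular": [0, 0, 1]}, {"hand": 1, "offset": [0.5, 0.2, -10], "angular": [0, 0, 1]}]'

```text
time: 3.08
tool_pos: [0.47, -0.0539, 0.1272]
tcp_rot: [3.042, -0.781, -0.016]
wrist_force: [0.7, 0.1, -0.3]
width: 0.997
```

```bash
python3 - <<'E'
from h import *
c=save('wrist','w2'); s=bot.read_state(); print(s['tool_pos']); print(proj(c,[[.4735,-.055,.05],[.4735,-.055,.0625]]))
E
```

```text
[ 0.4725726  -0.05430675  0.12998575]
[[316.70843325 248.54126792]
 [316.69582208 256.69305009]]
```

View pics/w2.png

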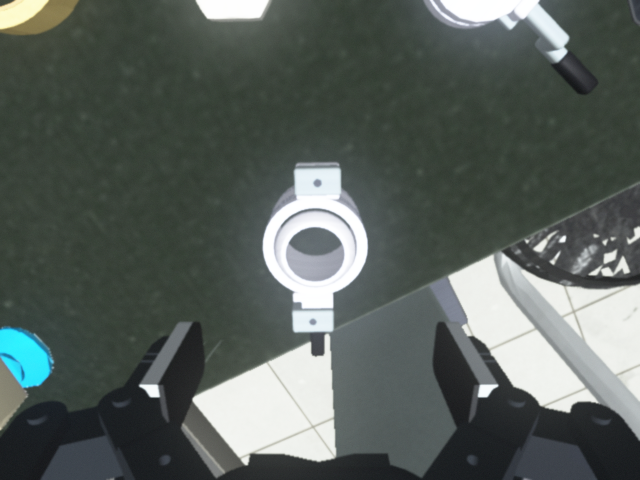

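The tube top is at (316,247) and its predicted position was (317,248), so the aim is good. I'll descend and grip.

>>> drive_tool --deltas '[{"hand": 1, "offset": [0.1, 0, -4], "angular": [0, 0, 0]}, {"hand": 1, "offset": [0.1, 0, -8], "angular": [0, 0, 0]}, {"hand": 1, "offset": [0.1, 0, -11.8], "angular": [0, 0, 0]}, {"hand": 1, "offset": [0.1, 0, -11.8], "angular": [0, 0, 0]}, {"hand": 0, "offset": [0.1, 0, -11.8], "angular": [0, 0, 0]}, {"hand": 0, "offset": [0.1, 0, -11.8], "angular": [0, 0, 0]}, {"hand": 0, "offset": [0.1, 0, -11.8], "angular": [0, 0, 0]}, {"hand": 0, "offset": [0.1, 0, -11.8], "angular": [0, 0, 0]}]' --force 60

```text
time: 4.12
tool_pos: [0.4783, -0.0553, 0.0165]
tcp_rot: [-3.042, 0.784, -0.01]
wrist_force: [-0.3, -1.9, 6.2]
width: 0.69
```

>>> drive_tool --deltas '[{"hand": 0, "offset": [0, 0, 0], "angular": [0, 0, 0]}, {"hand": 0, "offset": [0, 0, 2], "angular": [0, 0, 0]}, {"hand": 0, "offset": [0, 0, 5], "angular": [0, 0, 0]}, {"hand": 0, "offset": [0, 0, 9], "angular": [0, 0, 0]}, {"hand": 0, "offset": [0, 0, 13], "angular": [0, 0, 0]}, {"hand": 0, "offset": [0, 0, 13], "angular": [0, 0, 0]}]'

```text
time: 4.88
tool_pos: [0.4787, -0.0551, 0.1478]
tcp_rot: [-3.041, 0.785, -0.016]
wrist_force: [0.8, 0.1, -4.7]
width: 0.689
```

```bash
python3 - <<'E'
from h import *
c=save('wrist','w3'); s=bot.read_state(); print(s['tool_pos'],s['tcp_rot'],s['width'],s['wrist_force'])
E
```

```text
[ 0.47658285 -0.05481052  0.14514644] [-3.04145941  0.78504059 -0.00762918] 0.6854870934218422 [ 0.56879649 -0.31824571 -5.94034555]
```

>>> drive_tool --deltas '[{"hand": 0, "offset": [-2, -5, 0], "angular": [0, 0, 0]}, {"hand": 0, "offset": [-4, -10, 0], "angular": [0, 0, 0]}, {"hand": 0, "offset": [-6, -15, 0], "angular": [0, 0, 0]}, {"hand": 0, "offset": [-8, -20, 0], "angular": [0, 0, 0]}, {"hand": 0, "offset": [-10, -25, 0], "angular": [0, 0, 0]}, {"hand": 0, "offset": [-11, -29, 0], "angular": [0, 0, 0]}, {"hand": 0, "offset": [-11, -29, 0], "angular": [0, 0, 0]}, {"hand": 0, "offset": [-11, -29, 0], "angular": [0, 0, 0]}]'

```text
time: 5.92
tool_pos: [0.3639, -0.3431, 0.141]
tcp_rot: [-3.039, 0.786, 0.006]
wrist_force: [-0.3, 0.3, -5.9]
width: 0.695
```

```bash
python3 - <<'E'
from h import *
c=save('wrist','w4'); s=bot.read_state(); print(s['tool_pos'],s['tcp_rot'],s['width'],s['wrist_force'])
E
```

```text
[ 0.3643049  -0.3428403   0.14134161] [-3.03949225  0.78447198  0.00492043] 0.6928838989265627 [ 0.99955666 -0.01129413 -4.9714764 ]
```

View pics/w4.png

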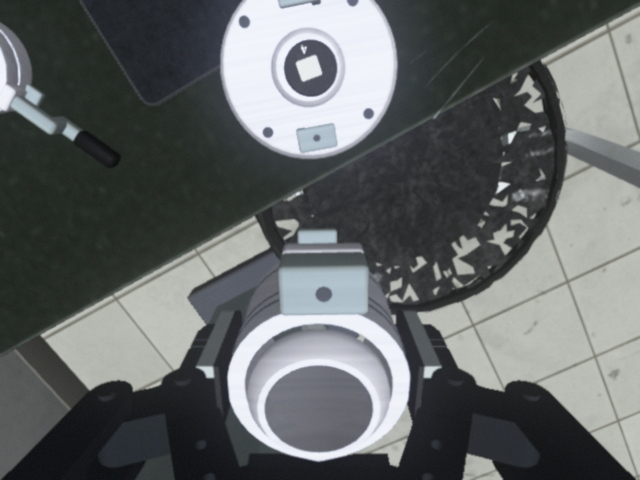

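The base's specimen is at (311,66) with its near claw at (317,138). The base rim spans columns 221–397 with its bottom at row 157. In the hand, the tube's top outer circle spans columns 229–410 with its bottom at row 461, and its near claw is at (323,282).

```bash
cat >> h.py <<'E'
def circ(P):
    P=np.asarray(P)[:,:2]; A=np.c_[2*P,np.ones(len(P))]; s=np.linalg.lstsq(A,(P**2).sum(1),rcond=None)[0]
    return s[:2],np.sqrt(s[2]+s[:2]@s[:2])
E
python3 - <<'E'
from h import *
c=load('w4'); g=cv2.cvtColor(c['frame'],cv2.COLOR_BGR2GRAY); hsv=cv2.cvtColor(c['frame'],cv2.COLOR_BGR2HSV)
m=(g>130).astype(np.uint8); m[165:]=0; m[:,:215]=0; m[:,402:]=0
cv2.imwrite('pics/m4.png',m*255)
pts=[]
for y in range(10,130,4):
    r=np.nonzero(m[y])[0]; pts+= [(r.min(),y),(r.max()+1,y)]
for z in(.0,.010,.014): print('base z',z,circ(onplane(c,pts,z)))
# boss & specimen
n,lab,st,ce=cv2.connectedComponentsWithStats(((g<90)).astype(np.uint8))
for i in range(n):
    if 40<ce[i][1]<90 and 270<ce[i][0]<350 and st[i][4]>300:
        cn=cv2.findContours((lab==i).astype(np.uint8),0,1)[0][0][:,0]; print('spec',st[i],circ(onplane(c,cn,.039)))
# near claw of base
mc=cv2.inRange(c['frame'],(0,0,0),(255,255,255)); 
a,=onplane(c,[(317,138)],.0265); print('claw',a)
T=[(229,385),(410,385),(319,461),(236,350),(260,440),(380,440)]
for z in (.1765,): print('tube',circ(onplane(c,T[:3],z)),onplane(c,[(323.5,290)],z+.0125))
hue=hsv[138,317],hsv[100,350],g[5:12,318];print(hue)
E
```

```text
base z 0.0 (array([ 0.45716807, -0.38756639]), np.float64(0.056771213504426425))
base z 0.01 (array([ 0.45651452, -0.38747089]), np.float64(0.05476308585614295))
base z 0.014 (array([ 0.4562531 , -0.38743269]), np.float64(0.05395983479682755))
spec [ 285   41   51   55 1529] (array([ 0.45478311, -0.38800591]), np.float64(0.013859840087262886))
claw [ 0.4188972  -0.37237359  0.0265    ]
tube (array([ 0.36082427, -0.34187077]), np.float64(0.028872728660254747)) [[ 0.39771361 -0.3634389   0.189     ]]
(array([113,  43, 118], dtype=uint8), array([111,  10, 249], dtype=uint8), array([230, 238, 239, 240, 241, 241, 242], dtype=uint8))
```

```bash
python3 - <<'E'
from h import *
f=load('w4')['frame']; cv2.imwrite('pics/crop4.png',np.vstack([cv2.resize(f[0:165,200:420],None,fx=3,fy=3)]))
E
```

```text
(no output)
```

View pics/crop4.png

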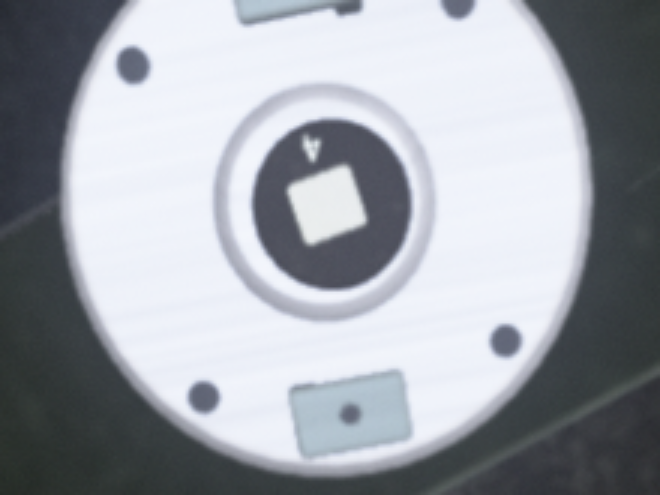

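```bash
python3 - <<'E'
from h import *
c=load('w4')
P=onplane(c,np.array([(290,386),(402,371),(411,437),(302,457),(240,24),(340,5)])/3+[200,0],.0265)
ang=lambda v:np.degrees(np.arctan2(v[1],v[0]))
print(P.round(4)); print('edges',ang(P[1]-P[0]),ang(P[2]-P[3]),ang(P[2]-P[1]),ang(P[3]-P[0]),ang(P[5]-P[4]))
cl=P[:4].mean(0); print(cl,np.linalg.norm(P[1]-P[0]),np.linalg.norm(P[3]-P[0]), ang(cl[:2]-[.4558,-.3877]))
s=bot.read_state(); from scipy.spatial.transform import Rotation as R
M=R.from_rotvec(s['tcp_rot']).as_matrix(); print(M.round(4),ang(M[:,0]))
E
```

```text
[[ 0.4298 -0.3643  0.0265]
 [ 0.4213 -0.3855  0.0265]
 [ 0.4089 -0.3809  0.0265]
 [ 0.4162 -0.3593  0.0265]
 [ 0.4913 -0.3889  0.0265]
 [ 0.485  -0.4067  0.0265]]
edges -111.60642725224288 -108.73820283284043 159.7045327753875 159.94091497291083 -109.45828666875857
[ 0.41904853 -0.37249682  0.0265    ] 0.02286603527423218 0.014404506883647597 157.52632070661326
[[ 0.8751 -0.484  -0.0024]
 [-0.4839 -0.8751  0.0032]
 [-0.0037 -0.0016 -1.    ]] -28.94348797554075
```

```bash
python3 - <<'E'
from h import *
c=load('w4'); g=cv2.cvtColor(c['frame'],cv2.COLOR_BGR2GRAY)
pts=[]
for y in (345,355,365,375,385,395,405,415,425):
    row=g[y].astype(int); l=[x for x in range(222,262) if row[x]>190]; r=[x for x in range(380,418) if row[x]>190]
    print(y,l[:1],r[-1:],end=' ')
    if l and r: pts+=[(l[0],y),(r[-1]+1,y)]
for x in range(290,351,10):
    col=g[:,x].astype(int); b=[y for y in range(440,470) if col[y]>190]
    if b: pts.append((x,b[-1]+1)); print(x,b[-1],end=' ')
s=bot.read_state()['tool_pos']
for z in (.1705,.1735,.1765): 
    ce,r=circ(onplane(c,pts,z)); d=ce-np.array([.3643,-.3428]); print('\n',z,ce,r,'along toolx %.4f tooly %.4f'%(d@[.875,-.484],d@[-.484,-.875]))
E
```

```text
345 [239] [397] 355 [234] [403] 365 [230] [407] 375 [228] [409] 385 [228] [408] 395 [229] [407] 405 [232] [405] 415 [237] [400] 425 [244] [393] 290 454 300 456 310 458 320 460 330 458 340 455 350 453 
 0.1705 [ 0.3576806  -0.33987124] 0.030691371408240242 along toolx -0.0072 tooly 0.0006

 0.1735 [ 0.35984654 -0.34107424] 0.02987079912619813 along toolx -0.0047 tooly 0.0006

 0.1765 [ 0.36201247 -0.34227725] 0.02905022684415246 along toolx -0.0023 tooly 0.0006
```

>>> drive_tool --deltas '[{"hand": 0, "offset": [2, -1, 0], "angular": [0, 0, 10]}, {"hand": 0, "offset": [4, -2, 0], "angular": [0, 0, 20]}, {"hand": 0, "offset": [6, -3, 0], "angular": [0, 0, 30]}, {"hand": 0, "offset": [8, -4, 0], "angular": [0, 0, 40]}, {"hand": 0, "offset": [9.4, -4.4, 0], "angular": [0, 0, 50]}, {"hand": 0, "offset": [9.4, -4.4, -1], "angular": [0, 0, 60]}, {"hand": 0, "offset": [9.4, -4.4, -3], "angular": [0, 0, 62]}, {"hand": 0, "offset": [9.4, -4.4, -5], "angular": [0, 0, 62]}]'

```text
time: 6.98
tool_pos: [0.4588, -0.3871, 0.0912]
tcp_rot: [-3.011, -0.891, 0.001]
wrist_force: [-0.5, -0.2, -6.2]
width: 0.692
```

>>> drive_tool --deltas '[{"hand": 0, "offset": [0, 0, 0], "angular": [0, 0, 0]}, {"hand": 0, "offset": [0, 0, 0], "angular": [0, 0, 0]}]'

```text
time: 7.22
tool_pos: [0.4591, -0.3885, 0.093]
tcp_rot: [-3.012, -0.892, 0.0]
wrist_force: [-0.8, 0.5, -5.6]
width: 0.689
```

```bash
python3 - <<'E'
from h import *
c=save('wrist','w5');d=save('scene','s5'); s=bot.read_state(); print(s['tool_pos'],s['tcp_rot'],s['width'],s['wrist_force'])
cv2.imwrite('pics/v5.png',np.hstack([cv2.resize(c['frame'],(480,360)),cv2.resize(d['frame'][250:400,250:383],(320,360))]))
E
```

```text
[ 0.45975073 -0.38922096  0.09416828] [3.01075791e+00 8.92064040e-01 1.35243117e-03] 0.6880449873843687 [ 1.32907102  0.22917774 -5.30674738]
```

View pics/v5.png

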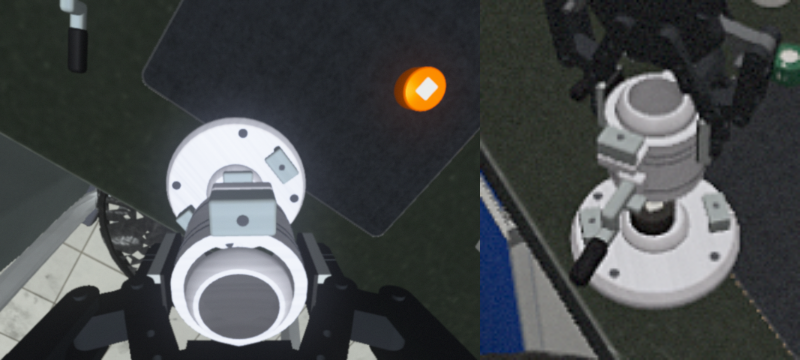

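The tube hangs over the base, with the specimen visible inside its outline and the lever at lower left. I'll check the base centre against the tube in this same picture.

```bash
python3 - <<'E'
from h import *
c=load('w5'); g=cv2.cvtColor(c['frame'],cv2.COLOR_BGR2GRAY); s=bot.read_state()['tool_pos']
pts=[]
for y in range(175,285,5):
    r=[x for x in range(200,430) if g[y,x]>150]; pts.append((r[-1]+1,y)) 
    if y<285: pts.append((r[0],y))
for x in range(270,351,8): pts.append((x,[y for y in range(130,220) if g[y,x]>150][0]))
print(pts[::5])
for z in (0,.01): ce,r=circ(onplane(c,pts,z)); print('base',z,ce,r)
t=[]
for y in range(352,420,6):
    l=[x for x in range(222,275) if g[y,x]>190]; r=[x for x in range(370,418) if g[y,x]>190]
    if l and r: t+=[(l[0],y),(r[-1]+1,y)]
for x in range(295,346,10):
    b=[y for y in range(430,475) if g[y,x]>190]
    if b: t.append((x,b[-1]+1))
print(t[::4])
for z in (.125,.128,.131): print('tube',z,circ(onplane(c,t,z)))
E
```

```text
[(371, 175), (247, 185), (394, 200), (230, 210), (405, 225), (223, 235), (407, 250), (224, 260), (401, 275), (278, 165), (318, 158)]
base 0 [ 0.45531822 -0.38869469] 0.05681509200964988
base 0.01 [ 0.45851578 -0.38673876] 0.05439830606361409
[(235, 352), (230, 364), (228, 376), (229, 388), (230, 400), (233, 412), (295, 456), (335, 457)]
tube 0.125 (array([ 0.45500362, -0.39172458]), np.float64(0.029958697198782403))
tube 0.128 (array([ 0.4570607 , -0.39038895]), np.float64(0.029142275136678324))
tube 0.131 (array([ 0.45911778, -0.38905332]), np.float64(0.028325853074581905))
```

>>> drive_tool --deltas '[{"hand": 0, "offset": [0, 0.25, -1], "angular": [0, 0, 0]}, {"hand": 0, "offset": [0, 0.25, -3], "angular": [0, 0, 0]}, {"hand": 0, "offset": [0, 0.25, -4.5], "angular": [0, 0, 0]}, {"hand": 0, "offset": [0, 0.25, -5], "angular": [0, 0, 0]}, {"hand": 0, "offset": [0, 0.25, -5.4], "angular": [0, 0, 0]}, {"hand": 0, "offset": [0, 0.25, -5.4], "angular": [0, 0, 0]}]'

```text
time: 8.07
tool_pos: [0.4593, -0.3862, 0.0392]
tcp_rot: [3.012, 0.893, -0.0]
wrist_force: [-0.4, 0.2, -5.3]
width: 0.688
```

>>> drive_tool --deltas '[{"hand": 0, "offset": [0, 0, -0.2], "angular": [0, 0, 0]}, {"hand": 0, "offset": [0, 0, -0.4], "angular": [0, 0, 0]}, {"hand": 0, "offset": [0, 0, -0.6], "angular": [0, 0, 0]}, {"hand": 0, "offset": [0, 0, -0.7], "angular": [0, 0, 0]}, {"hand": 0, "offset": [0, 0, -0.7], "angular": [0, 0, 0]}]'

```text
time: 8.7
tool_pos: [0.4593, -0.3859, 0.0322]
tcp_rot: [-3.012, -0.893, -0.0]
wrist_force: [1.6, 1.0, -5.6]
width: 0.685
```

>>> drive_tool --deltas '[{"hand": 0, "offset": [0, 0, -0.15], "angular": [0, 0, 0]}, {"hand": 0, "offset": [0, 0, -0.3], "angular": [0, 0, 0]}, {"hand": 0, "offset": [0, 0, -0.45], "angular": [0, 0, 0]}, {"hand": 0, "offset": [0, 0, -0.45], "angular": [0, 0, 0]}]'

```text
time: 9.2
tool_pos: [0.4594, -0.3861, 0.0305]
tcp_rot: [-3.011, -0.893, 0.0]
wrist_force: [-4.6, 6.4, 12.9]
width: 0.689
```

>>> drive_tool --deltas '[{"hand": 0, "offset": [-0.1, 0.1, 0.1], "angular": [0, 0, 0]}, {"hand": 0, "offset": [-0.1, 0.1, 0.1], "angular": [0, 0, -8]}, {"hand": 0, "offset": [-0.05, 0.05, 0.1], "angular": [0, 0, -16]}, {"hand": 0, "offset": [0, 0, 0.1], "angular": [0, 0, -24]}, {"hand": 0, "offset": [0, -0.05, 0.1], "angular": [0, 0, -32]}, {"hand": 0, "offset": [0, -0.05, 0.1], "angular": [0, 0, -38]}, {"hand": 0, "offset": [0, -0.1, 0.1], "angular": [0, 0, -44]}, {"hand": 0, "offset": [0, -0.1, 0.1], "angular": [0, 0, -44]}]'

```text
time: 10.2
tool_pos: [0.4601, -0.3883, 0.0306]
tcp_rot: [3.125, -0.301, 0.003]
wrist_force: [-2.1, 1.1, 5.5]
width: 0.688
```

```bash
python3 - <<'E'
from h import *
s=bot.read_state(); print(s['tool_pos'],s['wrist_force'],s['torque'])
c=save('wrist','w6')
E
```

```text
[ 0.46006061 -0.38832957  0.03063209] [-2.07408141  1.107218    5.53423001] [ 0.47031838  0.09006767 -0.08209351]
```

View pics/w6.png

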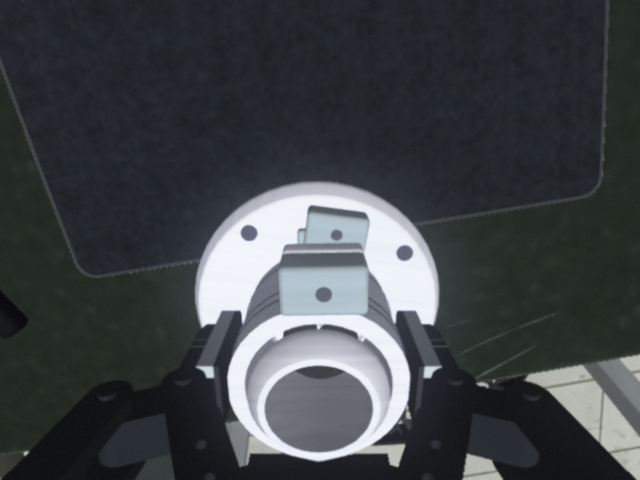

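The tube's lug is entering under the far base claw, which is at (336,230). It looks about 10° short of home.

>>> drive_tool --deltas '[{"hand": 0, "offset": [0, 0, 0], "angular": [0, 0, -3]}, {"hand": 0, "offset": [0, 0, 0], "angular": [0, 0, -6]}, {"hand": 0, "offset": [0, -0.05, 0], "angular": [0, 0, -9]}, {"hand": 0, "offset": [0, -0.05, 0], "angular": [0, 0, -11]}, {"hand": 0, "offset": [0, -0.05, 0], "angular": [0, 0, -13]}, {"hand": 0, "offset": [0, -0.05, 0], "angular": [0, 0, -13]}]'

```text
time: 11.0
tool_pos: [0.4603, -0.3887, 0.0305]
tcp_rot: [3.072, -0.643, 0.003]
wrist_force: [-0.4, 2.3, 5.3]
width: 0.691
```

```bash
cat > st.py <<'E'
from h import *
from scipy.spatial.transform import Rotation as R
s=bot.read_state(); M=R.from_rotvec(s['tcp_rot']).as_matrix()
print(s['time'],s['tool_pos'].round(4) if hasattr(s['tool_pos'],'round') else s['tool_pos'],'F',np.round(s['wrist_force'],1),'T',np.round(s['torque'],2),'yaw',np.degrees(np.arctan2(M[1,0],M[0,0])).round(1),'w',round(float(s['width']),3))
E
python3 st.py
```

```text
11.0 [ 0.4603 -0.3887  0.0305] F [-0.4  2.3  5.3] T [ 0.53 -0.09  2.  ] yaw -23.6 w 0.691
```

Torque rose to 2 N·m, so the stop has been reached. I'll release, rise and look.

>>> drive_tool --deltas '[{"hand": 1, "offset": [0, 0, 0], "angular": [0, 0, 0]}, {"hand": 1, "offset": [0, 0, 0], "angular": [0, 0, 0]}, {"hand": 1, "offset": [0, 0, 0], "angular": [0, 0, 0]}, {"hand": 1, "offset": [-1, 0.5, 4], "angular": [0, 0, 0]}, {"hand": 1, "offset": [-3, 1.5, 8], "angular": [0, 0, 0]}, {"hand": 1, "offset": [-6, 2.5, 12], "angular": [0, 0, 0]}, {"hand": 1, "offset": [-7, 3, 14], "angular": [0, 0, 0]}, {"hand": 1, "offset": [-7, 3, 14], "angular": [0, 0, 0]}]'

```text
time: 12.0
tool_pos: [0.3897, -0.3586, 0.1709]
tcp_rot: [3.07, -0.653, 0.006]
wrist_force: [0.3, -0.5, 1.1]
width: 0.998
```

```bash
python3 st.py; python3 - <<'E'
from h import *
c=save('wrist','w7')
E
```

```text
12.0 [ 0.3897 -0.3586  0.1709] F [ 0.3 -0.5  1.1] T [-0.03  0.01 -0.  ] yaw -24.0 w 0.998
```

View pics/w7.png

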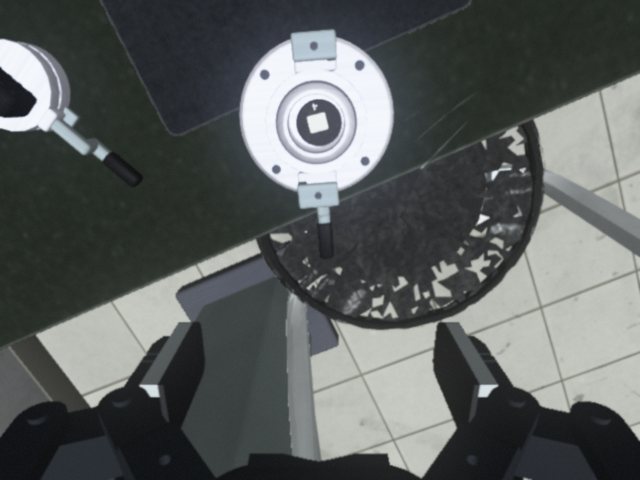

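The base's claws are hidden under the tube's claws at (314,46) and (319,195), so the tube is in line. The specimen is central at (317,122), and the cap's lever sleeve is at (123,168). Next I'll measure the angles and move towards the cap.

```bash
python3 - <<'E'
from h import *
c=load('w7'); ang=lambda v:np.degrees(np.arctan2(v[1],v[0]))
a,b=onplane(c,[(314,46),(319,195)],.0765); print('tube',(a+b)/2,np.linalg.norm(a-b),ang(b-a))
l=onplane(c,[(325,237)],.0205)[0]; print('lever ang',ang(l-(a+b)/2))
print('spec',onplane(c,[(318,122)],.039))
g=onplane(c,[(123,168)],.0065)[0];print('caplev',g, 'bar', [ang(g-onplane(c,[(82,143)],z)[0]) for z in(.0065,.015)])
E
```

```text
tube [ 0.45612026 -0.38736958  0.0765    ] 0.08070755582356759 157.90270338755244
lever ang 160.07895380746822
spec [[ 0.45541309 -0.38792482  0.039     ]]
caplev [ 0.48392789 -0.23955117  0.0065    ] bar [np.float64(-147.65357817880613), np.float64(-153.95214508143482)]
```

>>> drive_tool --deltas '[{"hand": 1, "offset": [2, 2, 0], "angular": [0, 0, 9]}, {"hand": 1, "offset": [4, 4, 0], "angular": [0, 0, 18]}, {"hand": 1, "offset": [6, 6, 0], "angular": [0, 0, 27]}, {"hand": 1, "offset": [8, 8, 0], "angular": [0, 0, 36]}, {"hand": 1, "offset": [10, 10, 0], "angular": [0, 0, 45]}, {"hand": 1, "offset": [12.2, 13, 0], "angular": [0, 0, 51]}, {"hand": 1, "offset": [12.2, 13, 0], "angular": [0, 0, 51]}, {"hand": 1, "offset": [12.2, 13, 0], "angular": [0, 0, 51]}]'

```text
time: 13.05
tool_pos: [0.5107, -0.2274, 0.1671]
tcp_rot: [-3.053, -0.734, 0.004]
wrist_force: [0.1, -0.7, -0.9]
width: 0.999
```

```bash
python3 st.py; python3 - <<'E'
from h import *
c=save('wrist','w8')
E
```

```text
13.05 [ 0.5107 -0.2274  0.1671] F [ 0.1 -0.7 -0.9] T [-0.   -0.02  0.03] yaw 27.0 w 0.999
```

View pics/w8.png

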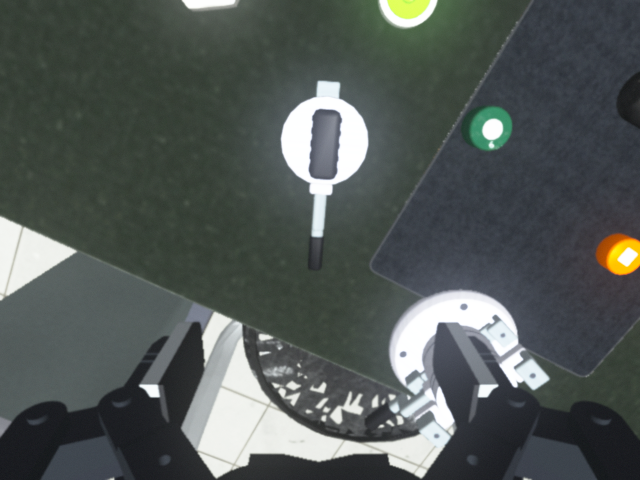

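The cap's disc is at (325,140) with the bar grip at (325,144) and the lever sleeve at (316,253). The nearest bystander, the green specimen at (489,129), is well clear.

```bash
python3 - <<'E'
from h import *
c=load('w8'); g=cv2.cvtColor(c['frame'],cv2.COLOR_BGR2GRAY); ang=lambda v:np.degrees(np.arctan2(v[1],v[0]))
pts=[]
for y in range(110,172,3):
    r=[x for x in range(270,380) if g[y,x]>190]; pts+=[(r[0],y),(r[-1]+1,y)]
ce,r=circ(onplane(c,pts,.024)); print('cap',ce,r)
m=(g<110).astype(np.uint8); m[:100]=0;m[186:]=0;m[:,:300]=0;m[:,352:]=0
n,lab,st,cc=cv2.connectedComponentsWithStats(m); i=[j for j in range(1,n) if st[j][4]>300]
print([(st[j],cc[j]) for j in i])
rc=cv2.minAreaRect(np.argwhere(lab==i[0])[:,::-1].astype(np.float32)); print(rc)
L=onplane(c,[(316,253)],.0065)[0]; print('lever',L,ang(L[:2]-ce),np.linalg.norm(L[:2]-ce))
lug=onplane(c,[(328,89)],.005)[0]; print('lug-lever',ang(L-lug)); print('grip',onplane(c,[cc[i[0]]],.045))
E
```

```text
cap [ 0.56379432 -0.2051622 ] 0.029661337654872066
[(array([309, 110,  32,  69, 801], dtype=int32), array([322.20224719, 143.46067416]))]
((324.5117492675781, 143.8470458984375), (27.380651473999023, 68.64336395263672), 4.398705005645752)
lever [ 0.48254809 -0.23970002  0.0065    ] -156.96962963903619 0.08828256192253679
lug-lever -156.98474857067384
grip [[ 0.56383141 -0.20313504  0.045     ]]
```

>>> drive_tool --deltas '[{"hand": 0.6, "offset": [3, 1, -3], "angular": [0, 0, -4]}, {"hand": 0.6, "offset": [5.3, 2.3, -6], "angular": [0, 0, -4]}, {"hand": 0.6, "offset": [5.3, 2.3, -9], "angular": [0, 0, -4]}, {"hand": 0.6, "offset": [5.3, 2.3, -12], "angular": [0, 0, -4]}, {"hand": 0.6, "offset": [5.3, 2.3, -14], "angular": [0, 0, -4]}, {"hand": 0.6, "offset": [5.3, 2.3, -14], "angular": [0, 0, -4]}, {"hand": 0, "offset": [5.3, 2.3, -14], "angular": [0, 0, -4]}, {"hand": 0, "offset": [5.3, 2.3, -14], "angular": [0, 0, -4]}]' --force 60

```text
time: 14.1
tool_pos: [0.5656, -0.2053, 0.0307]
tcp_rot: [3.077, 0.627, 0.004]
wrist_force: [-3.8, 0.6, 2.4]
width: 0.193
```

>>> drive_tool --deltas '[{"hand": 0, "offset": [0, 0, 0], "angular": [0, 0, 0]}, {"hand": 0, "offset": [0, 0, 0], "angular": [0, 0, 0]}]'

```text
time: 14.35
tool_pos: [0.5657, -0.2053, 0.0307]
tcp_rot: [3.076, 0.627, 0.004]
wrist_force: [-0.6, -1.0, 6.1]
width: 0.2
```

```bash
python3 st.py
```

```text
14.35 [ 0.5657 -0.2053  0.0307] F [-0.6 -1.   6.1] T [-0.03  0.14 -0.04] yaw 23.1 w 0.2
```

>>> drive_tool --deltas '[{"hand": 0, "offset": [0, 0, 2], "angular": [0, 0, 0]}, {"hand": 0, "offset": [0, 0, 6], "angular": [0, 0, 0]}, {"hand": 0, "offset": [-1, -2, 10], "angular": [0, 0, 3]}, {"hand": 0, "offset": [-3.5, -6, 12], "angular": [0, 0, 6]}, {"hand": 0, "offset": [-6, -10, 12], "angular": [0, 0, 10]}, {"hand": 0, "offset": [-8.5, -14, 12], "angular": [0, 0, 10]}, {"hand": 0, "offset": [-10.8, -18.1, 12], "angular": [0, 0, 10]}, {"hand": 0, "offset": [-10.8, -18.1, 12], "angular": [0, 0, 10]}]'

```text
time: 15.35
tool_pos: [0.4544, -0.388, 0.1496]
tcp_rot: [3.013, 0.887, -0.001]
wrist_force: [0.7, -0.5, -1.5]
width: 0.197
```

>>> drive_tool --deltas '[{"hand": 0, "offset": [0, 0, -1.5], "angular": [0, 0, 0]}, {"hand": 0, "offset": [0, 0, -3], "angular": [0, 0, 0]}, {"hand": 0, "offset": [0, 0, -3], "angular": [0, 0, 0]}]'

```text
time: 15.72
tool_pos: [0.4552, -0.3831, 0.1158]
tcp_rot: [-3.007, -0.895, 0.004]
wrist_force: [0.2, 0.3, -1.2]
width: 0.196
```

```bash
python3 st.py;  python3 - <<'E'
from h import *
c=save('wrist','w9');d=save('scene','s9');e=save('side','e9')
cv2.imwrite('pics/v9.png',np.hstack([cv2.resize(c['frame'],(480,360)),cv2.resize(d['frame'][230:380,250:383],(320,360))]))
E
```

```text
15.725 [ 0.4552 -0.3831  0.1158] F [ 0.2  0.3 -1.2] T [-0.03  0.01 -0.03] yaw 33.1 w 0.196
```

>>> drive_tool --deltas '[{"hand": 0, "offset": [0, 0, 0], "angular": [0, 0, 0]}, {"hand": 0, "offset": [0, 0, 0], "angular": [0, 0, 0]}]'

```text
time: 16.12
tool_pos: [0.4566, -0.3858, 0.1194]
tcp_rot: [3.011, 0.893, 0.001]
wrist_force: [1.0, -0.8, -0.8]
width: 0.196
```

```bash
python3 st.py;  python3 - <<'E'
from h import *
c=save('wrist','w9');d=save('scene','s9')
cv2.imwrite('pics/v9.png',np.hstack([c['frame'],cv2.resize(d['frame'][230:380,270:370],(160,240)).repeat(1,0) if 0 else np.vstack([cv2.resize(d['frame'][260:400,270:363],(160,240)),np.zeros((240,160,3),np.uint8)])]))
E
```

```text
16.125 [ 0.4566 -0.3858  0.1194] F [ 1.  -0.8 -0.8] T [0.05 0.01 0.01] yaw 33.1 w 0.196
```

View pics/v9.png

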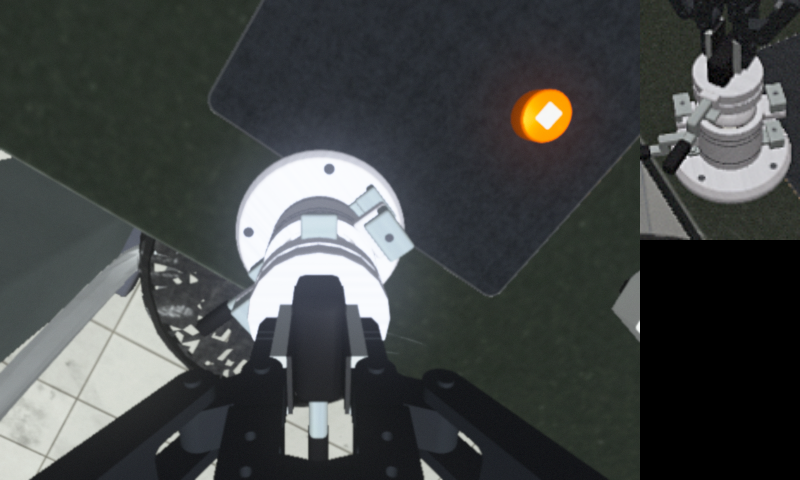

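The cap hangs centrally over the tube. Its lug at (319,226) is clear of the tube's claw at (388,238), and its lever points to the lower left. Lowering it now.

>>> drive_tool --deltas '[{"hand": 0, "offset": [0, 0, -0.8], "angular": [0, 0, 0]}, {"hand": 0, "offset": [0, 0, -1.4], "angular": [0, 0, 0]}, {"hand": 0, "offset": [0, 0, -1.6], "angular": [0, 0, 0]}, {"hand": 0, "offset": [0, 0, -1.8], "angular": [0, 0, 0]}, {"hand": 0, "offset": [0, 0, -2.0], "angular": [0, 0, 0]}, {"hand": 0, "offset": [0, 0, -2.0], "angular": [0, 0, 0]}]'

```text
time: 16.98
tool_pos: [0.4564, -0.3857, 0.0988]
tcp_rot: [3.012, 0.893, 0.0]
wrist_force: [-0.3, 0.7, -1.3]
width: 0.193
```

>>> drive_tool --deltas '[{"hand": 0, "offset": [0, 0, -0.2], "angular": [0, 0, 0]}, {"hand": 0, "offset": [0, 0, -0.4], "angular": [0, 0, 0]}, {"hand": 0, "offset": [0, 0, -0.6], "angular": [0, 0, 0]}, {"hand": 0, "offset": [0, 0, -0.6], "angular": [0, 0, 0]}]'

```text
time: 17.48
tool_pos: [0.4564, -0.3858, 0.0947]
tcp_rot: [3.011, 0.893, 0.0]
wrist_force: [-3.6, 3.0, 7.7]
width: 0.194
```

```bash
python3 st.py
```

```text
17.475 [ 0.4564 -0.3858  0.0947] F [-3.6  3.   7.7] T [0.53 0.47 0.05] yaw 33.0 w 0.194
```

>>> drive_tool --deltas '[{"hand": 0, "offset": [-0.1, 0.1, 0.05], "angular": [0, 0, 0]}, {"hand": 0, "offset": [-0.1, 0.05, 0.05], "angular": [0, 0, -8]}, {"hand": 0, "offset": [-0.1, 0.05, 0.05], "angular": [0, 0, -16]}, {"hand": 0, "offset": [-0.05, 0, 0.05], "angular": [0, 0, -24]}, {"hand": 0, "offset": [-0.05, 0, 0.05], "angular": [0, 0, -32]}, {"hand": 0, "offset": [-0.05, -0.05, 0.05], "angular": [0, 0, -38]}, {"hand": 0, "offset": [-0.05, -0.05, 0.05], "angular": [0, 0, -44]}, {"hand": 0, "offset": [-0.05, -0.05, 0.05], "angular": [0, 0, -44]}]'

```text
time: 18.48
tool_pos: [0.4567, -0.387, 0.0947]
tcp_rot: [3.126, -0.298, 0.004]
wrist_force: [-0.0, -0.8, 5.4]
width: 0.196
```

```bash
python3 st.py
```

```text
18.475 [ 0.4567 -0.387   0.0947] F [-0.  -0.8  5.4] T [-0.02 -0.04 -0.05] yaw -10.9 w 0.196
```

>>> drive_tool --deltas '[{"hand": 0, "offset": [0, 0, 0], "angular": [0, 0, -3]}, {"hand": 0, "offset": [0, 0, 0], "angular": [0, 0, -6]}, {"hand": 0, "offset": [0, -0.05, 0], "angular": [0, 0, -9]}, {"hand": 0, "offset": [0, -0.05, 0], "angular": [0, 0, -10]}, {"hand": 0, "offset": [0, -0.05, 0], "angular": [0, 0, -10]}]'

```text
time: 19.1
tool_pos: [0.4568, -0.3871, 0.0947]
tcp_rot: [3.089, -0.566, 0.003]
wrist_force: [1.6, 0.5, 5.3]
width: 0.193
```

```bash
python3 st.py
```

```text
19.1 [ 0.4568 -0.3871  0.0947] F [1.6 0.5 5.3] T [ 0.19 -0.09  0.39] yaw -20.8 w 0.193
```

>>> drive_tool --deltas '[{"hand": 0, "offset": [0, 0, 0], "angular": [0, 0, -1.5]}, {"hand": 0, "offset": [0, 0, 0], "angular": [0, 0, -3]}, {"hand": 0, "offset": [0, 0, 0], "angular": [0, 0, -3]}]'

```text
time: 19.48
tool_pos: [0.4565, -0.3872, 0.0947]
tcp_rot: [3.073, -0.644, 0.002]
wrist_force: [-0.3, 1.0, 6.2]
width: 0.195
```

```bash
python3 st.py
```

```text
19.475 [ 0.4565 -0.3872  0.0947] F [-0.3  1.   6.2] T [0.15 0.23 1.  ] yaw -23.7 w 0.195
```

Torque is 1.0 N·m, well above the friction level, so the cap is on its stop. I'll release, rise and check numerically.

>>> drive_tool --deltas '[{"hand": 0.5, "offset": [0, 0, 0], "angular": [0, 0, 0]}, {"hand": 0.6, "offset": [0, 0, 0], "angular": [0, 0, 0]}, {"hand": 0.6, "offset": [0, 0, 0], "angular": [0, 0, 0]}, {"hand": 0.6, "offset": [0, 0, 4], "angular": [0, 0, 0]}, {"hand": 0.6, "offset": [-3, 1.5, 7], "angular": [0, 0, 0]}, {"hand": 0.6, "offset": [-6, 2.5, 10], "angular": [0, 0, 0]}, {"hand": 0.6, "offset": [-7, 3, 11], "angular": [0, 0, 0]}, {"hand": 0.6, "offset": [-7, 3, 11], "angular": [0, 0, 0]}]'

```text
time: 20.48
tool_pos: [0.3858, -0.3569, 0.2039]
tcp_rot: [3.072, -0.653, 0.003]
wrist_force: [0.5, 0.3, 0.7]
width: 0.603
```

```bash
python3 st.py; python3 - <<'E'
from h import *
c=save('wrist','w10'); g=cv2.cvtColor(c['frame'],cv2.COLOR_BGR2GRAY); hsv=cv2.cvtColor(c['frame'],cv2.COLOR_BGR2HSV)
ang=lambda v:np.degrees(np.arctan2(v[1],v[0])); C=np.array([.4561,-.3875])
# expected pixels
u=np.array([np.cos(np.radians(159)),np.sin(np.radians(159))]); f=lambda r,z:[*(C+r*u),z]
X=[f(0,.088),f(0,.114),f(87,0.0705) if 0 else f(.087,.0705),f(.087,.0205),f(.0407,.0765),f(-.0407,.0765)]
P=proj(c,X); print(P.round(1))
# black grip: nearest dark component
m=(g<80).astype(np.uint8); n,lab,st,cc=cv2.connectedComponentsWithStats(m)
for name,p in (('grip',P[1]),('sleeve',P[2])):
    i=[j for j in range(1,n) if st[j][4]>150 and abs(cc[j]-p).max()<40]
    for j in i:
        rc=cv2.minAreaRect(np.argwhere(lab==j)[:,::-1].astype(np.float32)); print(name,st[j],cc[j].round(1),np.round(rc[0],1),np.round(rc[1],1),rc[2])
E
```

```text
20.475 [ 0.3858 -0.3569  0.2039] F [0.5 0.3 0.7] T [-0.04 -0.04 -0.  ] yaw -24.0 w 0.603
[[317.3 114.7]
 [317.2 116.3]
 [323.8 240.8]
 [323.  221.1]
 [320.6 177.9]
 [313.8  44.1]]
```

No more views are allowed, so I'll measure numerically: bar grip angle, lever sleeve and claws.

```bash
python3 - <<'E'
from h import *
c=load('w10'); g=cv2.cvtColor(c['frame'],cv2.COLOR_BGR2GRAY); hsv=cv2.cvtColor(c['frame'],cv2.COLOR_BGR2HSV)
ang=lambda v:np.degrees(np.arctan2(v[1],v[0]))
m=np.zeros_like(g); m[20:300,240:400]=(g[20:300,240:400]<120)
n,lab,st,cc=cv2.connectedComponentsWithStats(m)
for j in range(1,n):
    if st[j][4]>60: print('dark',st[j],cc[j].round(1),g[lab==j].mean().round())
roi=g[80:160,285:350]; print(cv2.resize(roi,(22,16),interpolation=cv2.INTER_AREA))
print('claws/lever'); print(cv2.resize(g[150:270,290:360],(23,24),interpolation=cv2.INTER_AREA))
E
```

```text
dark [  240    20   160   280 24199] [323.8 182.5] 87.0
dark [302 131  32  26 159] [314.2 148.3] 116.0
[[255 255 255 255 233 128 121 123 127 131 137 143 151 147 132 208 254 255
  255 255 255 255]
 [255 255 255 255 174 120 125 130 136 142 148 155 162 154 130 149 251 255
  255 255 255 255]
 [255 255 255 255 206 123 126 132 137 143 149 156 162 156 132 183 255 255
  255 255 255 255]
 [255 255 255 255 240 129 126 132 138 144 150 156 161 156 133 173 253 255
  255 255 255 255]
 [255 255 255 255 222 126 126 132 138 144 150 156 160 156 134 134 235 255
  255 255 255 255]
 [255 255 255 255 241 144 126 133 138 144 150 156 158 155 135 153 251 255
  255 255 255 255]
 [255 255 255 255 254 163 125 132 138 143 150 154 156 154 136 141 240 255
  255 255 255 255]
 [255 255 255 255 249 144 124 131 137 144 150 152 153 152 136 127 211 255
  255 255 255 255]
 [255 255 255 255 253 184 123 130 136 142 148 150 150 150 137 135 236 255
  255 255 255 255]
 [255 255 255 255 255 212 123 128 135 141 145 146 147 148 136 128 210 255
  255 255 255 255]
 [255 255 255 255 255 189 120 127 134 139 142 143 144 145 136 124 1
[... 2132 characters left out ...]
 88  88  85  81  89]
 [ 79  79  84  87  83  82  80  79  75  55  65  70  70  55  73  76  77  80
   85  88  78  82  90]
 [ 77  76  78  82  81  83  79  75  69  51  61  65  66  54  73  72  75  77
   72  73  78  81  84]
 [ 82  81  83  80  86 146 101  77  73  54  57  61  62  54  75  75  73  71
   72  75  76  86  92]
 [ 78  80  80  75  95 163 123  78  78  54  53  57  60  53  66  72  74  77
   76  75  74  84  97]
 [ 85  79  81  78  77  80  95  87  94  57  51  54  56  52 106 182 144  80
   74  80  78  74  77]
 [ 73  93  87  82  76  79  89  99 117  80  78  87  70  65  87 143 127  76
   74  72  74  76  70]
 [ 57  61  83 113 113 101 100  94 120 179 146 110 107  98  88  73  74  78
   77  74  77  80  98]]
```

```bash
python3 - <<'E'
from h import *
c=load('w10'); g=cv2.cvtColor(c['frame'],cv2.COLOR_BGR2GRAY); ang=lambda v:np.degrees(np.arctan2(v[1],v[0]))
# bar grip edges (z~.114): left/right per row
L=[];R=[]
for y in range(88,150,2):
    r=[x for x in range(285,350) if g[y,x]<180]; L.append((r[0],y)); R.append((r[-1]+1,y))
mid=(np.array(L)+np.array(R))/2; p=np.polyfit(mid[:,1],mid[:,0],1)
A,B=onplane(c,[(np.polyval(p,88),88),(np.polyval(p,150),150)],.114); print('grip axis',ang(B-A),(A+B)/2)
# lever: bar/sleeve centreline
S,=onplane(c,[(325,243)],.0705); bar,=onplane(c,[(np.nonzero(g[190,305:345]>170)[0].mean()+305,190)],.081)
print('sleeve',S,ang(S[:2]-[.4561,-.3875]),np.linalg.norm(S[:2]-[.4561,-.3875]))
# cap disc
pts=[]
for y in range(80,150,4):
    r=[x for x in range(230,410) if g[y,x]>200]; pts+=[(r[0],y),(r[-1]+1,y)]
print('white circle, z .088',circ(onplane(c,pts,.088)),pts[:4])
c=load('w7'); print('tube lever (w7)',[ang(onplane(c,[(x,237)],.0205)[0][:2]-[.4561,-.3875]) for x in(324,326)])
E
```

```text
grip axis 159.65224550825036 [ 0.45454703 -0.38657095  0.114     ]
sleeve [ 0.37298158 -0.35643279  0.0705    ] 159.50574146011502 0.08873467752027758
white circle, z .088 (array([ 0.45847178, -0.38859176]), np.float64(0.042155810175935456)) [(252, 80), (382, 80), (251, 84), (383, 84)]
tube lever (w7) [np.float64(159.48495030757994), np.float64(160.4983456960806)]
```

Cap grip axis 159.7°, cap lever 159.5°, tube lever about 160° and base claws about 159.5°, so all are in line. The seated height also matched.

```bash
python3 -c "
from workcell import bot; print(bot.finish_job())"
```

```text
the job is handed in; nothing more can be done
None
```

I set the tube stage over the specimen and turned it clockwise to its stop, then did the same with the cap. I let go, moved the arm clear, and handed the job in at about 20.5 s of the 72 s allowed. I turned both parts by twisting them in the gripper instead of pushing their levers.

**Height:** the tool came to rest 14 mm higher over the base than when it gripped the tube on the table. For the cap the rise was 64 mm. Both are the full seating heights.

**Home against the stops:** torque rose to 2.0 N·m for the tube and 1.0 N·m for the cap, far above the turning friction.

**Alignment:** my readings of the x axes were:

| Part | Angle |
|---|---|
| Base claws | 157.5–161° |
| Tube claws | 157.9° |
| Tube lever | about 160° |
| Cap grip | 159.7° |
| Cap lever | 159.5° |

These agree within a few degrees; the limit is 6.9°.

**Specimen:** seen inside the tube before the cap went on, it was within 1 mm of where I first measured it.

**Limits of the last checks:**
- **Final look:** I had used up the picture views, so the check after the cap was released was numerical only.
- **Failed fit:** a circle fit to the cap disc in that picture gave a 42 mm radius against a true 30 mm. It had picked up the white base rim, so I ignored it.
- **Bystanders:** I did not measure them again at the end. No move came near them.

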